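# Unscrew the tablet jar in its brace

### The job

Slide the square tablet jar along the worktop, without lifting or tipping it, all the way into the wooden brace so that it cannot turn. Then unscrew its tight cap (counterclockwise) until the thread lets go, lift the cap straight up and finish while still holding it, upright, over the jar's mouth about 3 cm higher than where it sat, with the jar still home in the brace. Leave the tape measure, peg, thread spool, timer and soap where they are.

Things in the scene. Friction and masses are not known exactly. Their poses are not given: they have to be found in the camera images.
- brace: Jar brace: a light-wood U, 45 mm high, fixed to the worktop, open to its own -y side, no floor. Origin: on the worktop at the pocket's centre; x across the pocket, +y into it. Side faces at x = +-50 mm (+-49 at the throat), back face at y = +46 mm (the jar fully home has its centre at about y = +2 mm). Straight sides reach to y = -36 mm, then wings flare out to a 143 mm opening at y = -87 mm. Overall width 172 mm.
- jar: Square clear jar of white tablets, loose, about 0.7 kg: body 88 x 88 mm, 70 mm high, flat shoulder, then a round neck. Origin: centre of its underside; z up, x, y square to its faces. Starts 180 to 240 mm from the brace's origin on its open side, up to 30 mm off its centre line, turned up to 0.3 rad from it. Pushed above about 45 mm it may tip. Unbraced it turns along with the cap.
- jar_middle (a point): Centre of the jar's square body, 35 mm above its underside; axes as the jar's.
- jar_mouth (a point): Centre of the rim of the jar's neck (42 mm diameter), 99 mm above the jar's underside, just under the cap's top.
- cap: The jar's round metal twist-off cap with a fluted side, 64 mm diameter, 29.5 mm high, 50 g. Origin: centre of its lower edge, 73.5 mm above the worktop while on the jar; z is its axis, up. Tight: it needs about 0.4 N m counterclockwise seen from above, and does not rise while turning (lugs under ledges of the neck). Free from 1.1 rad, stop at 1.3 rad; lifted earlier, it lifts the jar.
- cap_middle (a point): Middle of the cap, half-way up on its axis, 88 mm above the worktop while on the jar (top 103 mm, lower edge 3.5 mm above the jar's shoulder). Being round it may be gripped across any diameter, fingertips above 72 mm so that they do not rub on the shoulder. Once free it lifts straight off; its lower edge is past the neck after 26 mm.
- thread_ring (a joint): How far the cap has been unscrewed relative to the jar, in rad: 0 tight (at the start), growing counterclockwise seen from above; the thread is free from 1.1, stop at 1.3. It lags the cap by up to 0.05. It stays where it is left, so regripping is possible, and keeps its value when the cap is off.
- tape_middle (a point): Bystander: tape measure in a rounded case, 64 x 56 x 53 mm, standing to the +x side of the path of the jar; its middle.
- peg_middle (a point): Bystander: clothes peg, 15 x 72 x 12 mm, lying behind the brace's back wall; middle of the peg.
- spool_middle (a point): Bystander: thread spool, 25 mm diameter, 43 mm high, standing behind the brace's back wall; its middle.
- timer_middle (a point): Bystander: square kitchen-style wash timer, 60 x 67 x 62 mm; its middle.
- soap_middle (a point): Bystander: bar of soap, 80 x 98 x 30 mm; its middle.
There are look-alikes about, which are no part of the job. What is shaped like the cap but orange is not meant.

How it is judged:
By the outcome, as a careful person would: the job done as asked, in the order asked, and still so for the second after the job is handed in, while the arm keeps its last pose, push and grip.
It also fails if it takes over 59 s, if anything falls off the work surface, if the arm or the gripper's body presses on something with over 40 N, if the wrist force passes 120 N, or if a joint passes its speed limit or range.

### The arm

A 7-joint arm with a two-finger parallel gripper is mounted at the origin on a cart in front of the work surface, level with it; the furniture and walls round the work are solid. World frame = base frame: x ahead of the robot, y to its left, z up, the work surface at z = 0. Lengths are in m, angles in degrees, forces in N, time in s.
With the tool pointing down it reaches from about 0.35 to 0.9 m from the base axis. Payload 8.1 kg.
Tool frame: the origin (TCP) lies between the finger pads; the fingertips stand 22 mm ahead of it and the grasp point (between the pads) lies 3 mm ahead of it; x points along the fingers, y is the direction in which the jaws open and shut, and the axes are right-handed (so a half turn about x gives the same grasp; the last joint's range is limited). The gripper opens to 85 mm and grips with 20 to 120 N. Pads are 22 mm wide; open, the fingers measure 114 mm over their backs; the gripper's body (76 mm by 85 mm) begins 54 mm behind the grasp point. The pads swing forward as they close: fully open they stand 13 mm farther back than shut.
Start: joints at [-70.279, 24.895, 1.432, 90.138, -0.665, 64.973, -4.303], TCP at [0.27, 0.564, 0.253] pointing down, gripper open.
Joint ranges: [-149.89, 149.89], [-25.12, 119.58], [-72.63, 75.52], [4.76, 147.25], [-75.54, 255.54], [6.69, 114.76], [-157.13, 157.13]. Speed limits (degrees/s): [127.2, 127.2, 172.46, 172.46, 180, 180, 180].

### API

Orientations are given as a 3x3 rotation matrix whose columns are the frame's x, y, z axes.
In Python, from rig import arm gives the robot as it stands. The module is installed in compiled form; this text tells all that it offers.
- The arm moves only by the shell command python3 -m inch 'ROWS' [FORCE]. ROWS is JSON, a list of rows, each a list of 3 entries, a list of its own where there are three numbers: the opening, from 0 (shut) to 1 (fully open), then the shift along the tool's x, y, z normalised to -1 to 1, where 1 is 40 cm, then the turn about the tool's x normalised to -1 to 1, where 1 is 90 degrees. In form: [[hand, [x, y, z], turn], ...]. A call has exactly 8 rows; each row is the pose to reach, as a shift and turn from the pose measured when the call began, along the tool's axes at that moment; what a row does not reach only later rows make up. A row lasts 1/12 s, in which the tool goes at most 41.7 mm and 7.16 degrees, less where a joint would pass 70% of its speed; a pose out of reach is approached as far as the arm can. A call with a number of a shift or a turn outside -1 to 1 is refused whole. A call with a gripper value outside its range is refused whole. The fingers move at their own pace and stop on an object; FORCE is the grip in N (left out, the last holds). Time passes only in rows, so rows that repeat a pose let the fingers close, or fill a call up. It gives the time, the measured TCP pose, the force and the opening at its end, in the units of the state.
- arm.state(): the state, without advancing time (a new reading comes with each control period).
- arm.capture(name): name is "side" or "top"; returns the picture (420x560x3 uint8, red, green, blue); there is no depth.
- arm.get_calibration(name): a dict with "fov_y" (degrees; the focal length in pixels is half the picture's height over the tangent of half this angle, whatever the lens; pixels are square), "cx", "cy" (the principal point, pixels), "world_from_camera" (4x4, takes a point from camera to world coordinates). Camera axes: x right, y down, z forward; pixel columns grow to the right and rows downward; lengths in m; the calibration is good to about 2 mm. A picture is of the moment at which its call begins. get_calibration takes no time and is no camera call.
- arm.sign_off(): hands the job in, once; it reports no verdict.
The state is a dict: "time": time; "qpos": joint angles; "joint_vel": joint speeds; "effort": joint torques, N m; "position": TCP position; "tcp_rot": TCP orientation; "force": force on the tool from outside, world axes, zero at the start; "torque": the same for the moment, N m; "grip_width": finger opening in m.
Only numpy, scipy, OpenCV 4.12 (cv2) and the standard library are available. Lean on these libraries where they do the work, as an engineer would, in place of code of your own. Each camera call takes 0.05 s, during which the arm holds its last target.

## Working session

There is one attempt and no reset: what is moved stays moved. The work goes in short steps, Python scripts to look and compute and a shell command to move; the robot and the scene stay as the last step left them, time stands still between calls to the robot, and variables do not carry over. Pictures are saved under pics/ and viewed, and the job is handed in when it is done.

```bash
mkdir -p pics
python3 - <<'E'
from rig import arm
import cv2
for n in ("side","top"):
    im=arm.capture(n); cv2.imwrite(f"pics/{n}0.png",im[:,:,::-1])
    print(n,arm.get_calibration(n))
s=arm.state()
print({k:s[k] for k in ("time","position","tcp_rot","grip_width","force")})
E
```

```text
side {'fov_y': 53.13414374024671, 'cx': 279.76621769947775, 'cy': 209.990543239324, 'world_from_camera': array([[-0.80993841, -0.31556619,  0.49438624,  0.06974974],
       [-0.58645941,  0.42413567, -0.69005383,  0.46791986],
       [ 0.00807082, -0.84883857, -0.52859053,  0.60878341],
       [ 0.        ,  0.        ,  0.        ,  1.        ]])}
top {'fov_y': 57.40249035807816, 'cx': 279.91002153780636, 'cy': 210.0427108317296, 'world_from_camera': array([[-0.00780216, -0.99089865,  0.13438375,  0.42008177],
       [-0.99993227,  0.00657054, -0.00960605, -0.21079497],
       [ 0.00863565, -0.1344496 , -0.9908828 ,  0.96683002],
       [ 0.        ,  0.        ,  0.        ,  1.        ]])}
{'time': 0.1, 'position': array([0.26992514, 0.56326242, 0.25265193]), 'tcp_rot': array([[-4.66186189e-04,  4.32151484e-01,  9.01800908e-01],
       [-1.25784589e-03,  9.01800039e-01, -4.32151718e-01],
       [-9.99999100e-01, -1.33578973e-03,  1.23173243e-04]]), 'grip_width': 0.08520233064122514, 'force': array([ 1.10378691, -0.4691158 , -0.29734481])}
```

View pics/side0.png

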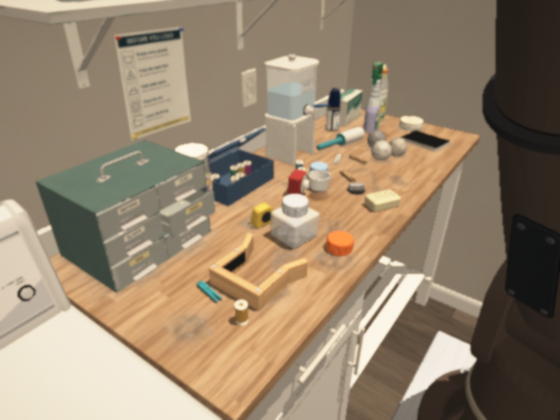

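View pics/top0.png

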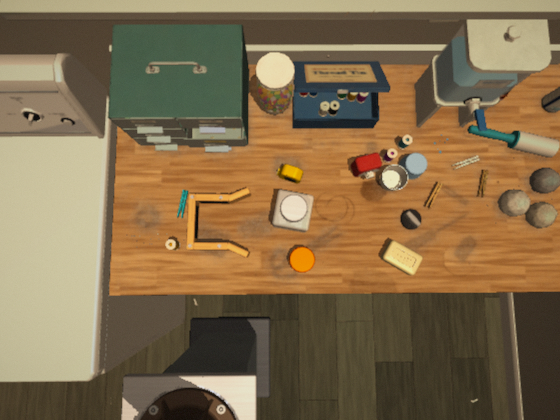

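```bash
cat > h.py <<'E'
import numpy as np
from rig import arm
def cast(name,uv,z):
    c=arm.get_calibration(name);T=c["world_from_camera"];f=210/np.tan(np.radians(c["fov_y"]/2))
    d=T[:3,:3]@np.array([(uv[0]-c["cx"])/f,(uv[1]-c["cy"])/f,1]);o=T[:3,3]
    return (o+d*(z-o[2])/d[2])
def proj(name,p):
    c=arm.get_calibration(name);T=c["world_from_camera"];f=210/np.tan(np.radians(c["fov_y"]/2))
    q=T[:3,:3].T@(np.array(p)-T[:3,3]);return f*q[0]/q[2]+c["cx"],f*q[1]/q[2]+c["cy"]
E
python3 - <<'E'
import cv2
a=cv2.imread("pics/top0.png")[150:290,160:330]
cv2.imwrite("pics/topc.png",cv2.resize(a,None,fx=4.2,fy=4.2,interpolation=cv2.INTER_CUBIC))
a=cv2.imread("pics/side0.png")[180:330,190:370]
cv2.imwrite("pics/sidec.png",cv2.resize(a,None,fx=4,fy=4,interpolation=cv2.INTER_CUBIC))
E
```

```text
(no output)
```

View pics/topc.png

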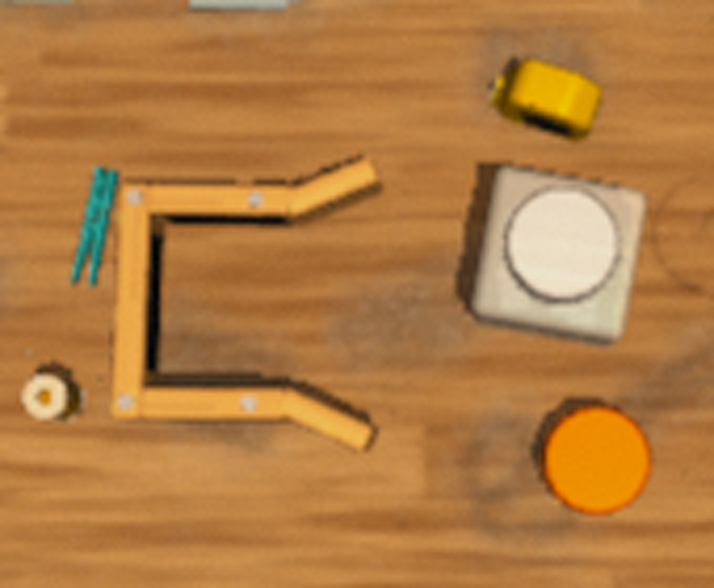

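View pics/sidec.png

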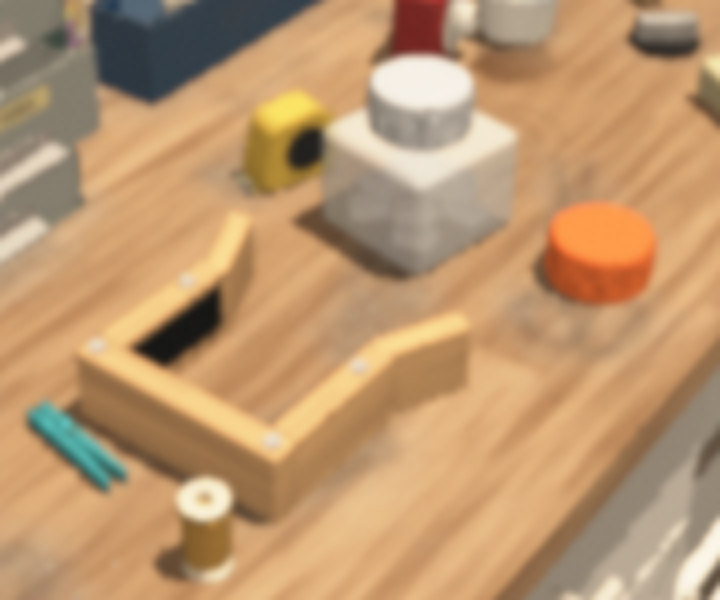

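Run:
```python
from h import *
import cv2
C=lambda u,v:(160+(u+.5)/4.2-.5,150+(v+.5)/4.2-.5)
S=lambda u,v:(190+(u+.5)/4-.5,180+(v+.5)/4-.5)
im=cv2.imread("pics/top0.png");hsv=cv2.cvtColor(im,cv2.COLOR_BGR2HSV)
crop=cv2.imread("pics/topc.png");g=cv2.cvtColor(crop,cv2.COLOR_BGR2HSV)
m=((g[...,1]<80)&(g[...,2]>130)).astype('uint8')
m[:, :440]=0
m=cv2.morphologyEx(m,cv2.MORPH_CLOSE,np.ones((15,15)))
cs,_=cv2.findContours(m,0,2);c=max(cs,key=cv2.contourArea);r=cv2.minAreaRect(c);print("jar",r)
P=np.array([cast("top",C(*p),.07)[:2] for p in cv2.boxPoints(r)]);print(P,P.mean(0))
e=P[1]-P[0];print("len",np.linalg.norm(e),np.linalg.norm(P[2]-P[1]),"ang",np.degrees(np.arctan2(e[1],e[0])))
print("cap top view",cast("top",C(561,242),.103)," side",cast("side",S(421,86),.103))
# brace orange-ish wood, cap outlines by hand
for n,p in dict(oTL=(118,183),oBL=(116,416),tipT_out=(366,157),tipB_out=(365,450),tTin=(380,184),tBin=(377,430),bendT=(292,216),bendB=(295,385),iTL=(151,215),iBL=(147,382)).items(): print(n,cast("top",C(*p),.045)[:2].round(4))
for n,p in dict(oTL=(78,350),oTR=(275,460),iTL=(133,347),iTR=(272,425),bendL=(217,280),bendR=(385,347)).items():
  print("side",n,cast("side",S(*p),.045)[:2].round(4))
```

```text
jar ((558.3359985351562, 252.65200805664062), (147.9382781982422, 150.17434692382812), 10.30484676361084)
[[ 0.50826274 -0.20072944]
 [ 0.59213328 -0.216356  ]
 [ 0.5764204  -0.29851115]
 [ 0.49286653 -0.28187943]] [ 0.54242074 -0.249369  ]
len 0.08531387329015444 0.08364427111090263 ang -10.55419582968406
cap top view [ 0.54347534 -0.24944433  0.103     ]  side [ 0.53740798 -0.2456996   0.103     ]
oTL [0.588  0.0044]
oBL [0.4535 0.0023]
tipT_out [ 0.6025 -0.1392]
tipB_out [ 0.4332 -0.1393]
tTin [ 0.5865 -0.1474]
tBin [ 0.4445 -0.146 ]
bendT [ 0.568  -0.0965]
bendB [ 0.4703 -0.0992]
iTL [ 0.5691 -0.0151]
iBL [ 0.4727 -0.0149]
side oTL [0.5831 0.0017]
side oTR [0.4499 0.0051]
side iTL [ 0.5618 -0.017 ]
side iTR [ 0.4664 -0.0133]
side bendL [ 0.5636 -0.0871]
side bendR [ 0.4561 -0.0952]
```

The white, fluted cap on the square jar at top px (294,208) / side (295,201) is the one meant: it sits on the neck. The orange one at top (302,260) / side (340,243) lies loose on the worktop, so it is the look-alike. The brace is at about (0.52,-0.061), opens toward -y, and the jar is turned about -10°.

I'll hover over the cap first, jaws along world y.

```bash
python3 -m inch '[[1,[0,-0.06,0.06],0.07],[1,[0,-0.12,0.12],0.14],[1,[0,-0.18,0.18],0.21],[1,[0,-0.24,0.24],0.28],[1,[0,-0.3,0.3],0.35],[1,[0,-0.36,0.36],0.42],[1,[0,-0.43,0.43],0.49],[1,[0,-0.5,0.5],0.56]]' 60; python3 -c "
from rig import arm;s=arm.state();print(s['qpos'])"
```

```text
time: 0.77
position: [0.3638, 0.2948, 0.2527]
tcp_rot: [[-0.001, 0.971, 0.237], [-0.001, 0.237, -0.971], [-1.0, -0.001, 0.001]]
force: [0.7, 0.5, -0.2]
grip_width: 0.0858
[-59.17862582  10.10410948  15.92020747 112.10548281  -3.21577166
  58.29672237 -28.07112763]
```

```bash
python3 -m inch '[[1,[0,0.01,0.1],0.08],[1,[0,0.02,0.2],0.16],[1,[0,0.03,0.3],0.24],[1,[0,0.04,0.4],0.32],[1,[0,0.05,0.5],0.4],[1,[0,0.06,0.6],0.48],[1,[0,0.06,0.7],0.56],[1,[0,0.06,0.75],0.62]]'; python3 -c "
from rig import arm;s=arm.state();print(s['qpos'])"
```

```text
time: 1.43
position: [0.4587, 0.0041, 0.2533]
tcp_rot: [[-0.0, 0.735, -0.678], [-0.003, -0.678, -0.735], [-1.0, 0.002, 0.002]]
force: [-0.3, -0.2, -0.2]
grip_width: 0.0854
[-38.31711447   9.57064545  36.27632303 114.40588149  -6.48539439
  58.02787305 -41.68468881]
```

```bash
python3 -m inch '[[1,[0,0.08,0.045],0.08],[1,[0,0.16,0.09],0.16],[1,[0,0.24,0.135],0.24],[1,[0,0.32,0.18],0.32],[1,[0,0.4,0.225],0.4],[1,[0,0.48,0.27],0.48],[1,[0,0.56,0.31],0.56],[1,[0,0.58,0.32],0.63]]'; python3 -c "
from rig import arm;s=arm.state();print(s['qpos'])"
```

```text
time: 2.1
position: [0.5425, -0.2531, 0.2541]
tcp_rot: [[0.0, -0.173, -0.985], [-0.006, -0.985, 0.173], [-1.0, 0.006, -0.001]]
force: [-0.9, 0.1, 0.5]
grip_width: 0.0856
[-14.33887347  28.28665429  51.07280404  96.84960469 -23.44688241
  66.1164857  -56.96582303]
```

```bash
python3 -m inch '[[1,[0.04,0,0],0],[1,[0.08,-0.005,0],0],[1,[0.12,-0.012,0.005],0],[1,[0.16,-0.012,0.005],0],[1,[0.2,-0.012,0.005],0],[1,[0.24,-0.012,0.005],0],[1,[0.26,-0.012,0.005],0],[1,[0.26,-0.012,0.005],0]]'
python3 - <<'E'
from h import *
import cv2
im=arm.capture("side");cv2.imwrite("pics/s1.png",cv2.resize(im[150:270,210:390,::-1],None,fx=4,fy=4,interpolation=2))
E
```

```text
time: 2.77
position: [0.5403, -0.248, 0.1482]
tcp_rot: [[-0.003, -0.173, -0.985], [-0.005, -0.985, 0.173], [-1.0, 0.006, 0.002]]
force: [-0.3, 0.5, 0.4]
grip_width: 0.0855
```

View pics/s1.png

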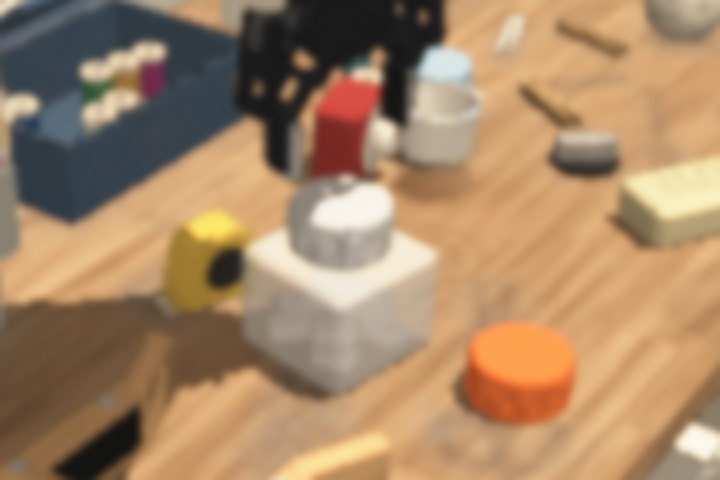

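The gripper hangs above the white cap, fingertips at crop (285,165) and (395,115), straddling it, with the cap top at (341,205). Next I descend to the grip height.

```bash
python3 -m inch '[[1,[0.03,0,0],0],[1,[0.055,0,0],0],[1,[0.08,0,0],0],[1,[0.1,0,0],0],[1,[0.12,0,0],0],[1,[0.132,0,0],0],[1,[0.132,0,0],0],[1,[0.132,0,0],0]]'
python3 - <<'E'
from h import *
import cv2
im=arm.capture("side");cv2.imwrite("pics/s2.png",cv2.resize(im[150:270,210:390,::-1],None,fx=4,fy=4,interpolation=2))
E
```

```text
time: 3.48
position: [0.5407, -0.2489, 0.0965]
tcp_rot: [[-0.002, -0.174, -0.985], [-0.006, -0.985, 0.174], [-1.0, 0.006, 0.001]]
force: [-0.8, -0.4, -0.2]
grip_width: 0.085
```

View pics/s2.png

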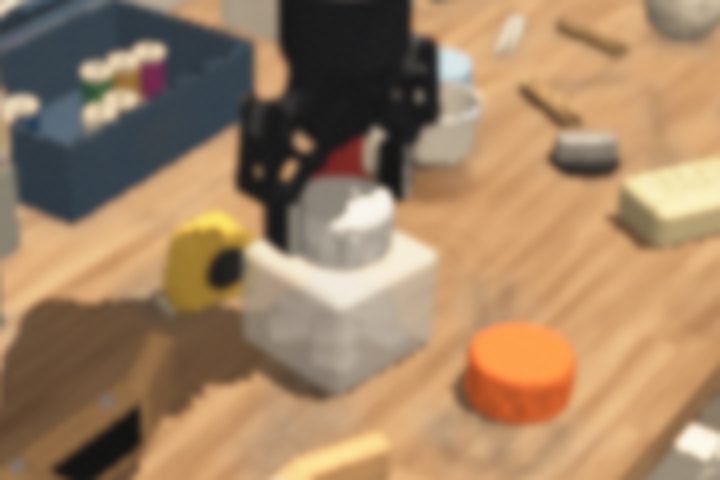

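Both fingers straddle the cap, left at crop (275,225) and right at (395,180). Closing.

```bash
python3 -m inch '[[0.6,[0,0,0],0],[0.6,[0,0,0],0],[0.6,[0,0,0],0],[0.5,[0,0,0],0],[0.4,[0,0,0],0],[0.3,[0,0,0],0],[0.3,[0,0,0],0],[0.3,[0,0,0],0]]' 40
```

```text
time: 4.2
position: [0.5412, -0.2498, 0.0976]
tcp_rot: [[0.0, -0.174, -0.985], [-0.007, -0.985, 0.174], [-1.0, 0.007, -0.001]]
force: [-0.8, -1.7, 6.6]
grip_width: 0.0629
```

```bash
python3 -m inch '[[0.3,[0.001,-0.01,0.005],-0.01],[0.3,[0.001,-0.03,0.015],-0.03],[0.3,[0.002,-0.05,0.027],-0.05],[0.3,[0.002,-0.07,0.039],-0.07],[0.3,[0.002,-0.09,0.05],-0.09],[0.3,[0.002,-0.11,0.062],-0.11],[0.3,[0.002,-0.13,0.073],-0.11],[0.3,[0.002,-0.139,0.078],-0.11]]' 60
python3 - <<'E'
from h import *
import cv2
im=arm.capture("side");cv2.imwrite("pics/s3.png",cv2.resize(im[150:300,210:390,::-1],None,fx=4,fy=4,interpolation=2))
im=arm.capture("top");cv2.imwrite("pics/t3.png",cv2.resize(im[150:290,160:330,::-1],None,fx=4.2,fy=4.2,interpolation=2))
E
```

```text
time: 4.87
position: [0.5218, -0.1908, 0.0979]
tcp_rot: [[0.005, -0.002, -1.0], [-0.01, -1.0, 0.002], [-1.0, 0.01, -0.005]]
force: [2.0, -6.6, 11.1]
grip_width: 0.0625
```

View pics/s3.png

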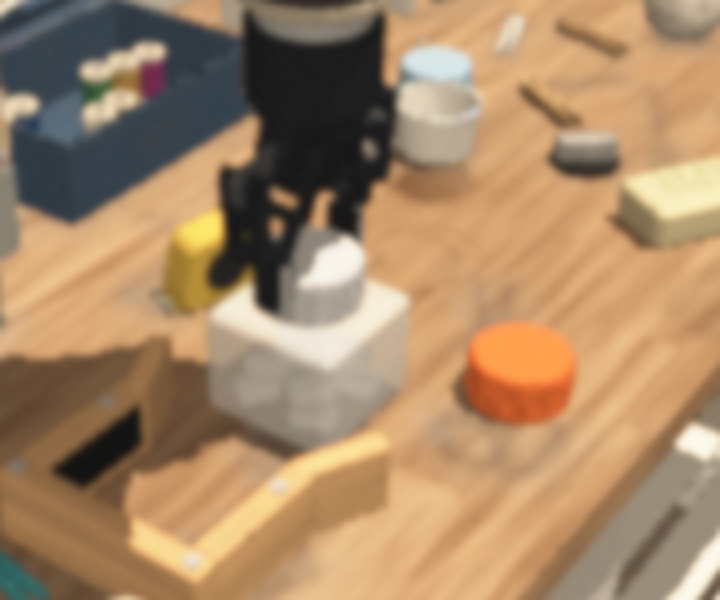

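View pics/t3.png

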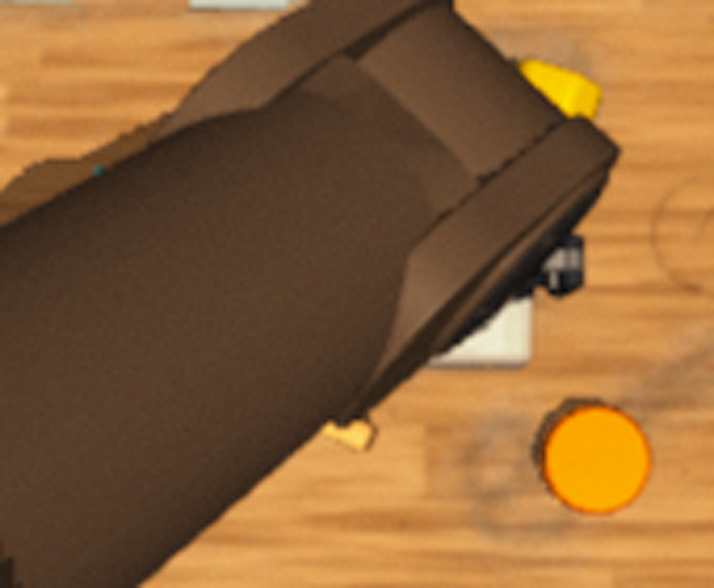

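The jar slid without tipping: side crop shows it at (310,370), and in the top crop its visible near corner at (530,365) has edges parallel to the image axes.

Run:
```python
from h import *
C=lambda u,v:(160+(u+.5)/4.2-.5,150+(v+.5)/4.2-.5)
S=lambda u,v:(210+(u+.5)/4-.5,150+(v+.5)/4-.5)
print(cast("top",C(531,367),.07), cast("top",C(435,366),.07))
for p in [(207,315),(330,365),(409,297)]: print(cast("side",S(*p),.07))
print(arm.state()['qpos'].round(1))
```

```text
[ 0.47801964 -0.2333415   0.07      ] [ 0.47896271 -0.17992751  0.07      ]
[ 0.56088715 -0.1467184   0.07      ]
[ 0.47772338 -0.14869613  0.07      ]
[ 0.47868277 -0.2305817   0.07      ]
[-14.3  33.8  41.2 112.3 -30.6  44.9 -45.7]
```

```bash
python3 -m inch '[[0.3,[0,-0.02,0.001],0],[0.3,[0,-0.045,0.002],0],[0.3,[-0.001,-0.07,0.003],0],[0.3,[-0.001,-0.1,0.004],0],[0.3,[-0.002,-0.13,0.004],0],[0.3,[-0.002,-0.16,0.004],0],[0.3,[-0.002,-0.185,0.004],0],[0.3,[-0.002,-0.2,0.004],0]]' 60
python3 - <<'E'
from h import *
import cv2
im=arm.capture("side");cv2.imwrite("pics/s4.png",cv2.resize(im[170:330,190:370,::-1],None,fx=3.7,fy=3.7,interpolation=2))
E
```

```text
time: 5.63
position: [0.5204, -0.1092, 0.098]
tcp_rot: [[0.005, 0.0, -1.0], [-0.01, -1.0, -0.0], [-1.0, 0.01, -0.005]]
force: [1.5, -3.5, -0.1]
grip_width: 0.0626
```

View pics/s4.png

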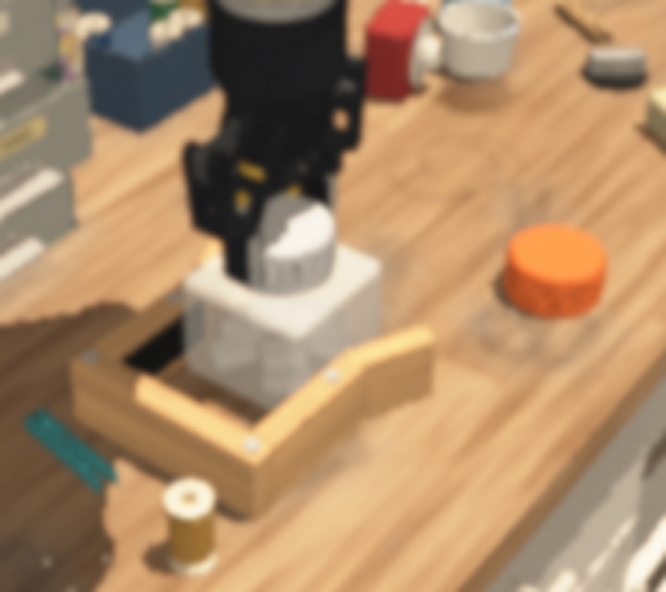

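The jar is in the throat, upright, centred between the sides (side crop (280,330)). Sliding on to the back wall.

```bash
python3 -m inch '[[0.3,[0,-0.015,0],0],[0.3,[0,-0.03,0],0],[0.3,[0,-0.045,0],0],[0.3,[0,-0.06,0],0],[0.3,[0,-0.075,0],0],[0.3,[0,-0.09,0],0],[0.3,[0,-0.105,0],0],[0.3,[0,-0.115,0],0]]' 60; python3 -m inch '[[0.3,[0,-0.002,0],0],[0.3,[0,-0.004,0],0],[0.3,[0,-0.006,0],0],[0.3,[0,-0.008,0],0],[0.3,[0,-0.01,0],0],[0.3,[0,-0.012,0],0],[0.3,[0,-0.012,0],0],[0.3,[0,-0.012,0],0]]' 80
```

```text
time: 6.35
position: [0.5208, -0.0625, 0.098]
tcp_rot: [[0.006, 0.001, -1.0], [-0.01, -1.0, -0.001], [-1.0, 0.01, -0.006]]
force: [0.3, -7.6, 9.6]
grip_width: 0.0626
time: 7.02
position: [0.5209, -0.0583, 0.0981]
tcp_rot: [[0.006, 0.0, -1.0], [-0.011, -1.0, -0.0], [-1.0, 0.011, -0.006]]
force: [0.2, -5.8, 6.5]
grip_width: 0.0621
```

```bash
python3 -m inch '[[0.3,[0,-0.002,0],0],[0.3,[0,-0.004,0],0],[0.3,[0,-0.006,0],0],[0.3,[0,-0.008,0],0],[0.3,[0,-0.01,0],0],[0.3,[0,-0.012,0],0],[0.3,[0,-0.012,0],0],[0.3,[0,-0.012,0],0]]' 80
```

```text
time: 7.68
position: [0.5204, -0.056, 0.0983]
tcp_rot: [[0.006, -0.003, -1.0], [-0.014, -1.0, 0.002], [-1.0, 0.014, -0.006]]
force: [-0.8, -11.7, 5.9]
grip_width: 0.0617
```

Run:
```python
from h import *
import cv2
im=arm.capture("side");cv2.imwrite("pics/s5.png",cv2.resize(im[190:340,190:340,::-1],None,fx=4,fy=4,interpolation=2))
im=arm.capture("top");cv2.imwrite("pics/t5.png",cv2.resize(im[150:290,160:330,::-1],None,fx=4.2,fy=4.2,interpolation=2))
print(arm.state()['torque'],arm.state()['force'])
```

```text
[-2.63887379  0.37046521 -0.16746911] [ -2.20436207 -11.82758329   5.35608314]
```

View pics/s5.png

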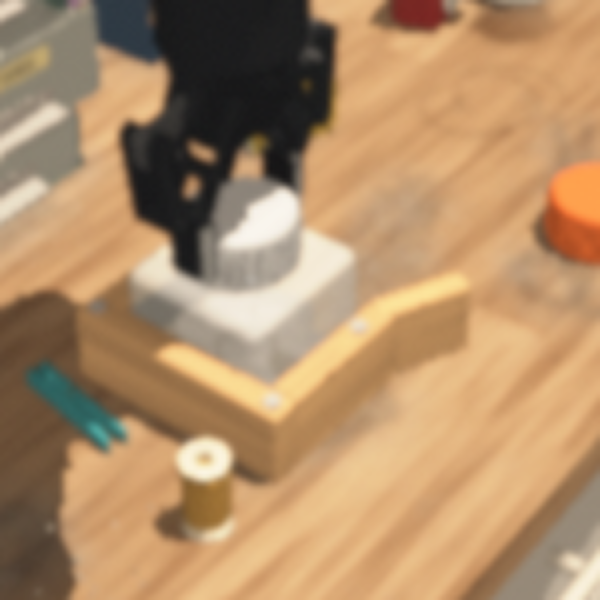

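View pics/t5.png

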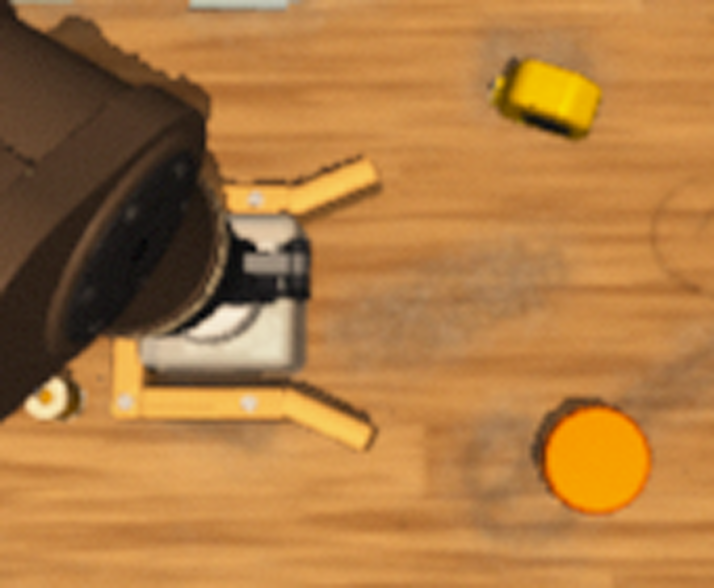

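The jar is home: its left edge is at the back wall (top crop u≈142), and force rises when I push on. Next I unscrew counterclockwise, keeping a light push toward the back.

```bash
python3 -m inch '[[0.3,[0,-0.008,0],0],[0.3,[0,-0.008,0],-0.04],[0.3,[0,-0.008,0],-0.09],[0.3,[0,-0.008,0],-0.14],[0.3,[0,-0.008,0],-0.19],[0.3,[0,-0.008,0],-0.24],[0.3,[0,-0.008,0],-0.29],[0.3,[0,-0.008,0],-0.34]]' 90
python3 - <<'E'
from h import *
import cv2
s=arm.state();print(s['torque'],s['qpos'].round(1))
im=arm.capture("top");cv2.imwrite("pics/t6.png",cv2.resize(im[150:290,160:330,::-1],None,fx=4.2,fy=4.2,interpolation=2))
im=arm.capture("side");cv2.imwrite("pics/s6.png",cv2.resize(im[190:340,190:340,::-1],None,fx=4,fy=4,interpolation=2))
E
```

```text
time: 8.45
position: [0.5204, -0.0559, 0.0986]
tcp_rot: [[0.007, 0.507, -0.862], [-0.017, -0.862, -0.507], [-1.0, 0.018, 0.003]]
force: [-1.0, -15.0, 2.9]
grip_width: 0.0618
[-3.04959196  0.12194725 -0.4765557 ] [-25.2  29.3  34.3 116.4 -23.5  40.6 -35.9]
```

View pics/t6.png

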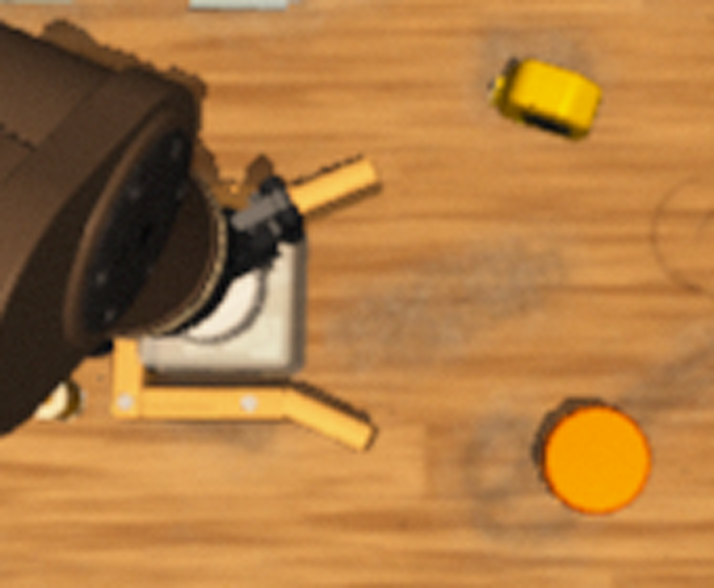

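View pics/s6.png

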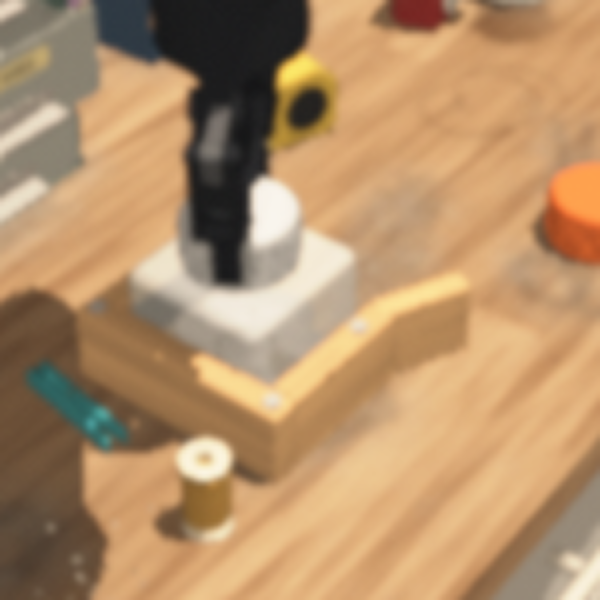

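The jar's edges have not turned (top crop right edge u≈303, bottom v≈370) while the jaws turned 30°; the moment fits the thread. Continuing.

```bash
python3 -m inch '[[0.3,[0.002,-0.004,-0.0025],-0.05],[0.3,[0.002,-0.004,-0.0025],-0.1],[0.3,[0.002,-0.004,-0.0025],-0.15],[0.3,[0.002,-0.004,-0.0025],-0.2],[0.3,[0.002,-0.004,-0.0025],-0.25],[0.3,[0.002,-0.004,-0.0025],-0.3],[0.3,[0.002,-0.004,-0.0025],-0.35],[0.3,[0.002,-0.004,-0.0025],-0.4]]' 90; python3 -c "
from rig import arm
s=arm.state();print(s['torque'],s['qpos'].round(1))"
```

```text
time: 9.22
position: [0.5205, -0.0567, 0.0984]
tcp_rot: [[0.008, 0.917, -0.399], [-0.019, -0.399, -0.917], [-1.0, 0.015, 0.014]]
force: [-1.4, -12.0, 9.0]
grip_width: 0.0615
[-2.6287055   0.39308432 -0.50997859] [-18.1  27.5  24.1 115.9 -15.6  39.2  -8. ]
```

```bash
python3 -m inch '[[0.3,[0.001,-0.002,-0.004],-0.02],[0.3,[0.001,-0.002,-0.004],-0.04],[0.3,[0.001,-0.002,-0.004],-0.06],[0.3,[0.001,-0.002,-0.004],-0.075],[0.3,[0.001,-0.002,-0.004],-0.075],[0.3,[0.001,-0.002,-0.004],-0.075],[0.3,[0.001,-0.002,-0.004],-0.075],[0.3,[0.001,-0.002,-0.004],-0.075]]' 90
python3 - <<'E'
from h import *
import cv2
s=arm.state();print(s['torque'],s['qpos'].round(1))
im=arm.capture("top");cv2.imwrite("pics/t7.png",cv2.resize(im[150:290,160:330,::-1],None,fx=4.2,fy=4.2,interpolation=2))
im=arm.capture("side");cv2.imwrite("pics/s7.png",cv2.resize(im[190:340,190:340,::-1],None,fx=4,fy=4,interpolation=2))
E
```

```text
time: 9.88
position: [0.5204, -0.0568, 0.0984]
tcp_rot: [[0.008, 0.957, -0.291], [-0.021, -0.291, -0.957], [-1.0, 0.014, 0.017]]
force: [-0.7, -10.5, 7.9]
grip_width: 0.0625
[-2.15020182  0.15932714 -0.37611011] [-16.9  27.2  22.2 115.8 -14.1  39.   -2.9]
```

View pics/t7.png

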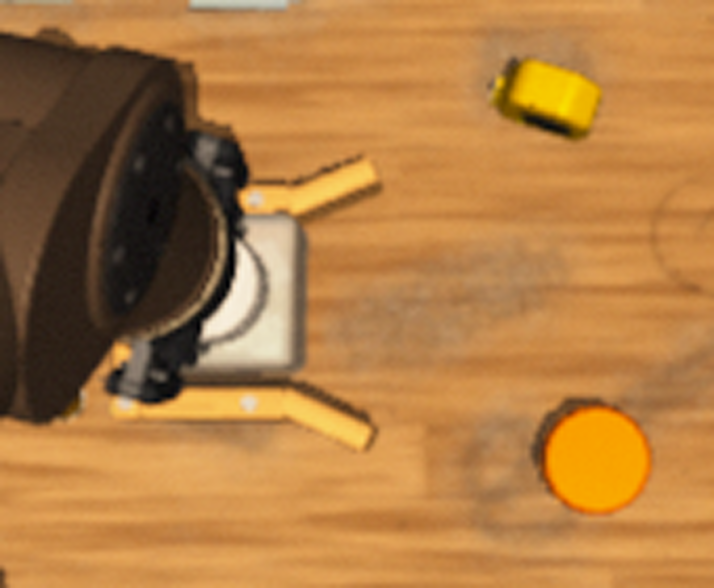

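View pics/s7.png

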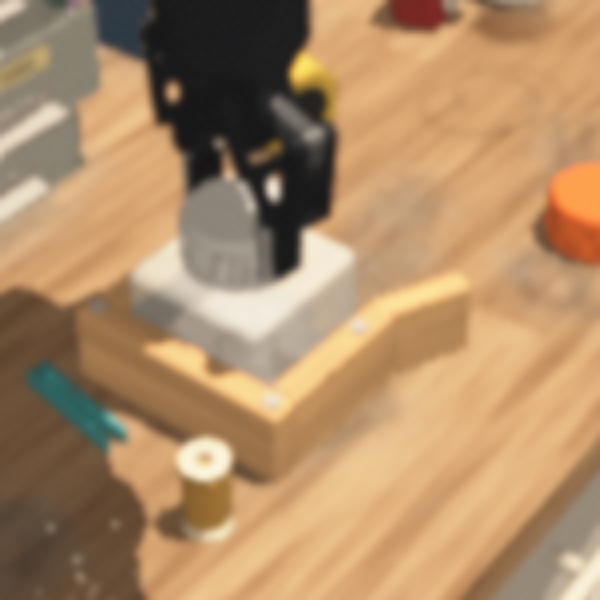

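The cap has turned 73° (1.28 rad) with the jar unturned (right edge still at u≈303). I'll relax the push and test with a small lift.

```bash
python3 -m inch '[[0.3,[0,0,0],0],[0.3,[0,0,0],0],[0.3,[0,0,0],0],[0.3,[-0.002,0,0],0],[0.3,[-0.004,0,0],0],[0.3,[-0.007,0,0],0],[0.3,[-0.01,0,0],0],[0.3,[-0.01,0,0],0]]' 90; python3 -c "
from rig import arm
s=arm.state();print(s['torque'],s['qpos'].round(1))"
```

```text
time: 10.65
position: [0.52, -0.0565, 0.1024]
tcp_rot: [[0.008, 0.957, -0.291], [-0.021, -0.29, -0.957], [-1.0, 0.013, 0.018]]
force: [0.9, -3.8, -1.6]
grip_width: 0.0619
[-0.7922106  -0.10588311 -0.13632868] [-17.1  26.8  22.4 115.7 -13.8  39.5  -3.1]
```

Free: 4 mm up with only -1.6 N. Lifting the rest.

```bash
python3 -m inch '[[0.3,[-0.006,0,0.001],0],[0.3,[-0.014,0,0.001],0],[0.3,[-0.024,0,0.001],0],[0.3,[-0.034,0,0.001],0],[0.3,[-0.044,0,0.001],0],[0.3,[-0.054,0,0.001],0],[0.3,[-0.062,0,0.001],0],[0.3,[-0.065,0,0.001],0]]' 90;  python3 -m inch '[[0.3,[0,0,0],0],[0.3,[0,0,0],0],[0.3,[0,0,0],0],[0.3,[0,0,0],0],[0.3,[0,0,0],0],[0.3,[0,0,0],0],[0.3,[0,0,0],0],[0.3,[0,0,0],0]]'
python3 - <<'E'
from h import *
import cv2
im=arm.capture("top");cv2.imwrite("pics/t8.png",cv2.resize(im[150:290,160:330,::-1],None,fx=4.2,fy=4.2,interpolation=2))
im=arm.capture("side");cv2.imwrite("pics/s8.png",cv2.resize(im[190:340,190:340,::-1],None,fx=4,fy=4,interpolation=2))
cv2.imwrite("pics/s8f.png",im[:,:,::-1])
E
```

```text
time: 11.32
position: [0.52, -0.0562, 0.1291]
tcp_rot: [[0.008, 0.957, -0.29], [-0.021, -0.29, -0.957], [-1.0, 0.014, 0.017]]
force: [-0.6, 0.4, -0.2]
grip_width: 0.0619
time: 11.98
position: [0.5199, -0.0562, 0.129]
tcp_rot: [[0.008, 0.957, -0.29], [-0.021, -0.29, -0.957], [-1.0, 0.014, 0.017]]
force: [0.4, 0.5, -0.9]
grip_width: 0.0618
```

View pics/t8.png

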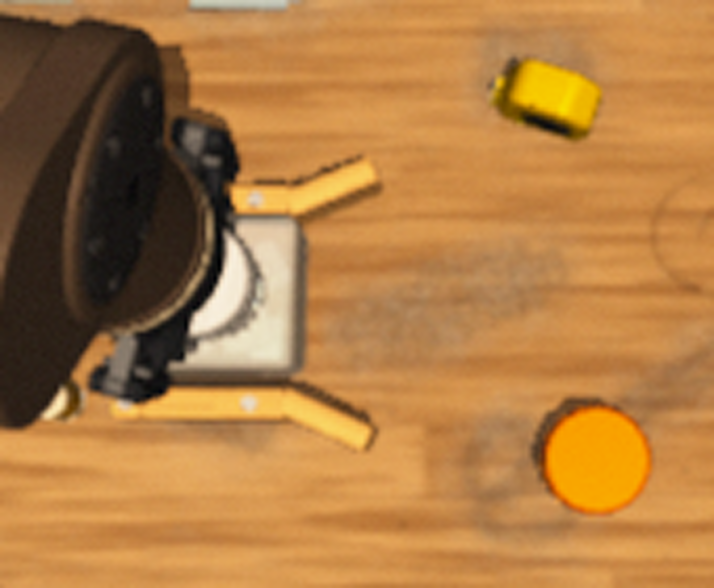

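View pics/s8.png

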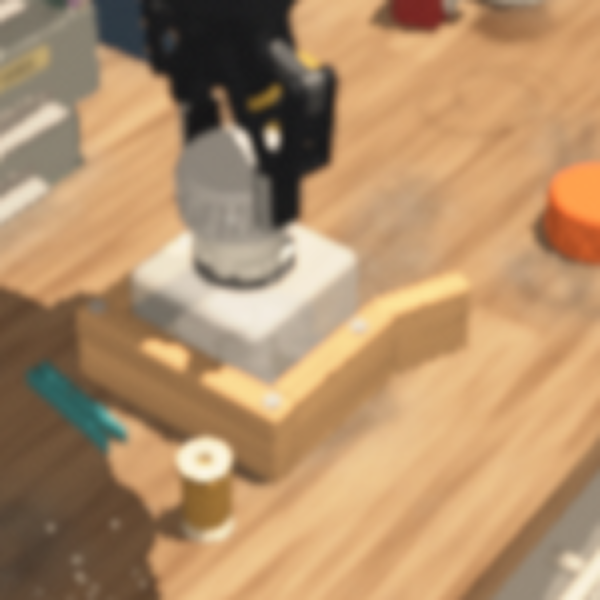

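Run:
```python
from h import *
import cv2
im=cv2.imread("pics/s8f.png");cv2.imwrite("pics/s8z.png",cv2.resize(im[215:275,220:285],None,fx=9,fy=9,interpolation=2))
import numpy as np
im=im.copy()
b=np.array([.5199,-.0585]);
big=cv2.resize(im[215:275,220:285],None,fx=9,fy=9,interpolation=2)
for z,col in ((.1045,(0,255,0)),(.134,(0,0,255))):
  pts=[]
  for t in np.linspace(0,6.28,80):
    u,v=proj("side",[.5199+.032*np.cos(t)+.004,-.0565+.032*np.sin(t)-.002,z]); pts.append(((u-220+.5)*9,(v-215+.5)*9))
  cv2.polylines(big,[np.int32(pts)],True,col,1)
cv2.imwrite("pics/s8y.png",big)
```

```text
(no output)
```

View pics/s8y.png

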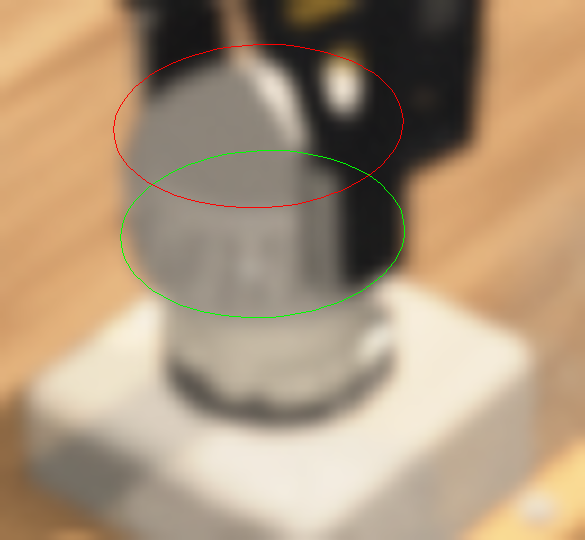

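The cap is over the neck, upright, bottom rim near the green ring in the zoomed crop. The jar corners and the bystanders' pixels are unchanged (tape at top crop (550,97), spool at side crop (205,490)). Handing in.

Run:
```python
from h import *
import cv2
a=cv2.imread("pics/side0.png").astype(int);b=cv2.imread("pics/s8f.png").astype(int)
d=np.abs(a-b).sum(2)
for n,(u,v) in dict(soap=(382,201),timer=(298,183),tape=(262,215),spool=(241,313),peg=(209,291)).items(): print(n,d[v-10:v+10,u-12:u+12].mean().round(1))
print(arm.state()['time'],arm.state()['position']); print(arm.sign_off())
```

```text
soap 14.0
timer 12.7
tape 218.5
spool 14.3
peg 118.8
12.0833 [ 0.51995108 -0.05622232  0.12906119]
the job is handed in; nothing more can be done
None
```

I handed the job in at 12.1 s. The jar is home in the brace and the cap is free, held upright about 3 cm above where it sat. No verdict was reported.

**What I did**
- I gripped the white cap on the jar, turned the jar about 10° to line it up, and slid it along the worktop to the brace's back wall. The push force rose to about 12 N there.
- With a light push against the wall, I unscrewed the cap 73° (1.28 rad) counterclockwise; the thread is free from 1.1 rad.
- I lifted the cap straight up.

**Last checks**
- **Cap:** the arm rose 30.6 mm, and sideways it stayed within about 1 mm of where the cap sat. It reads about 1.3° off vertical. A 4 mm test lift took only 1.6 N, so the thread had let go and the jar stayed down.
- **Jar:** its edges in the top and side pictures show it still against the back wall and not turned.
- **Bystanders:** soap, timer and spool match the first side picture. Tape and peg differ there (218 and 119 against about 14 for the others). The gripper covers the tape and the arm's shadow falls on the peg. The last top picture shows the tape in its original place, and the peg has not visibly moved between the side pictures.
- **Less certain:** the unscrewing angle comes from the tool pose, not a direct thread reading. The two cameras disagreed by about 5 mm on position at the start.

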